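# Open the safety-capped solvent bottle behind the swarf screen

## Robot

A 6-joint arm with a two-finger parallel gripper is mounted at the origin on a cart in front of the work surface, level with it; the furniture and walls round the work are solid. World frame = base frame: x ahead of the robot, y to its left, z up, the work surface at z = 0. Lengths are in m, angles in rad, forces in N, time in s.
With the tool pointing down it reaches from about 0.3 to 0.95 m from the base axis. Payload 3.1 kg.
Tool frame: the origin (TCP) lies midway between the tips of the shut fingers; the grasp point (between the pads) lies 19 mm behind it; z points along the fingers, y is the line along which they close (so a half turn about z gives the same grasp; the last joint's range is limited). The gripper opens to 85 mm and grips with 20 to 120 N. Pads are 22 mm wide; open, the fingers measure 114 mm over their backs; the gripper's body (76 mm by 85 mm) begins 54 mm behind the grasp point. The pads swing forward as they close: fully open they stand 13 mm farther back than shut.
Start: joints at [-1.239, 0.308, 1.634, -0, 1.2, -0.07], TCP at [0.244, -0.575, 0.231] pointing down, gripper open.
Joint ranges: [-3.06, 3.06], [-0.79, 1.96], [0.05, 2.63], [-1.19, 4.34], [0.05, 2.64], [-2.94, 2.94]. Speed limits (rad/s): [2.79, 2.79, 3.14, 3.14, 3.14, 3.14].

## Interface

Orientations are given as a 3x3 rotation matrix whose columns are the frame's x, y, z axes.
In Python, from bench import arm gives the robot as it stands.
- The arm moves only by the tool apply_moves, never from a script. Its argument "plan" is a list of rows, each a list of 4 numbers: the shift along the world's x, y, z in cm, then the turn about the world's z in degrees. In form: [[dx, dy, dz, turn], ...]. A call has exactly 10 rows; each row shifts and turns the commanded pose from where the row before left it; what a row does not reach is not made up. A row lasts 1/8 s, in which the tool goes at most 62.5 mm and 10.7 degrees, less where a joint would pass 70% of its speed; a pose out of reach is approached as far as the arm can. A call is refused whole if a number of a shift passes 6.25 or a number of a turn 10.7, either way. A call with a gripper value outside its range is refused whole. "claw" is the opening in per cent of the stroke, from 0 (shut) to 100 (fully open), set as the call begins (left out, the last holds). The fingers move at their own pace and stop on an object; "force" is the grip in N (left out, the last holds). Time passes only in rows, so rows that do not move let the fingers close, or fill a call up. It gives the time, the measured TCP pose, the force, the opening and the grip force at its end, in the units of the state.
- arm.read_state(): the state, without advancing time (a new reading comes with each control period).
- arm.snapshot(name): name is "side" or "top"; returns the picture (420x560x3 uint8, blue, green, red); there is no depth.
- arm.get_calibration(name): a dict with "K" (3x3 intrinsics, pixels), "pose" (4x4, takes a point from camera to world coordinates). Camera axes: x right, y up, looking along -z (the intrinsics and any distortion apply to the point x, -y, -z); pixel columns grow to the right and rows downward; lengths in m; the calibration is good to about 2 mm. A picture is of the moment at which its call begins. get_calibration takes no time and is no camera call.
- arm.close_job(): hands the job in; it is judged then, once.
Trained networks look in the newest picture that a camera, given by its name, has taken for a name from the list of things; names that differ only in an ending like _2 or _b are one class to them, and where a whole thing is asked for, a point or a joint stands for the part that bears it (a point fixed in the world has none). Each returns a list of dicts, best first, with "score" (0 to 1); they miss things now and then, are a little off and sometimes report something else, mostly with a low value. They report only what shows in the picture. A call takes as long as a camera call.
- arm.masks_of(camera, query): "mask" (420x560 bool, what is visible of it) and "at" ([column, row] in pixels, amid what is visible of it).
- arm.tip_of(camera, query): "at" ([column, row] in pixels: a listed point, or the origin of a listed thing).
The state is a dict: "time": time; "joint_positions": joint angles; "dq": joint speeds; "tau": joint torques, N m; "tcp_pos": TCP position; "tcp_rot": TCP orientation; "contact_force": force on the tool from outside, world axes, zero at the start; "ft_torque": the same for the moment, N m; "grip_width": finger opening in m; "finger_force": force on a finger pad.
Only numpy, scipy, OpenCV 4.12 (cv2) and the standard library are available. Lean on these libraries where they do the work, as an engineer would, in place of code of your own. Each camera call takes 0.05 s, during which the arm holds its last target. There are 200 camera calls.

## Task

Slide the clear swarf screen in front of the solvent bottle all the way down by its handle. Then press the bottle's push-and-turn safety cap down, keep it pressed while twisting it counter-clockwise to its stop, lift it off, and finish while still holding the cap still and level, about 8 cm straight up from where it sat. Leave the screen down and the jar, tin and padlock as they stand.

Things in the scene. Friction and masses are not known exactly. Their poses are not given: they have to be found in the camera images.
- station: Fixed aluminium plate 175 x 190 x 8 mm, with a black round clamp (78 mm across, top 28 mm above the worktop) that holds the bottle. Origin on the worktop under the bottle's axis; x points from the screen to the bottle, y along the screen, z up. The screen's plane is at x = -100 mm; its two posts stand at y = +-80 mm (18 x 20 mm, 116 mm tall).
- sash (a joint): Height in m of the clear sliding screen above its lowest position: 0 = fully down on its stop; at most 0.06. It starts raised, stays where it is left and needs about 3 N to push it down (friction 5 N, screen 0.2 kg).
- sash_grip (a point): Centre of the black handle bar along the screen's top edge: 80 mm long along the station's y, 14 mm thick along its x, 18 mm high (top 9 mm above this point). Below it are an aluminium rail (10 mm thick, 140 mm long, 12 mm high) and the clear panel, 4 mm thick. With the screen fully down this point is 92 mm above the worktop.
- bottle: White round solvent bottle, body 64 mm across, clamped fast (cannot turn or lift). Origin at the centre of its underside, 8 mm above the worktop; z up along its axis. The cylindrical body ends at z = 52 mm, the cone shoulder at z = 64 mm; neck at most 26 mm across. The locked cap's x axis lies along the bottle's x.
- cap_center (a point): Centre (half-way up) of the loose black round safety cap on the bottle: 46 mm across, 28 mm tall, about 0.04 kg; z up along its axis. Locked, it is 100 mm above the bottle's origin. A spring pushes it up (6 N locked, plus 1 N per mm pressed); it goes down 5 mm to its stop. It has about 2.5 mm sideways play on the neck.
- bottle_mouth (a point): Centre of the neck's rim (104 mm above the bottle's origin), hidden in the cap. Catches under the rim hold the cap's two lugs: the cap turns only while pressed more than 3 mm (best 5 mm, 11 N). Turn it counter-clockwise seen from above about 1.13 rad (65 degrees) from locked, to a rotation stop; between 0.95 rad and the stop it lifts straight off, the spring raising it 6 mm.
- jar: Bystander: small round screw jar with ribbed lid, 46 mm across, 64 mm tall; origin at the centre of its underside. Leave alone.
- tin: Bystander: flat round pin tin, 70 mm across, 24 mm tall; origin at the centre of its underside. Leave alone.
- brass_lock: Bystander: padlock with its shackle up, 18 x 45 x 70 mm; origin at the centre of its underside. Leave alone.

How it is judged:
By the outcome, as a careful person would: the job done as asked, in the order asked, and still so for the second after the job is handed in, while the arm keeps its last pose, push and grip.
It also fails if it takes over 48 s, if anything falls off the work surface, if the arm or the gripper's body presses on something with over 40 N, if the wrist force passes 120 N, or if a joint passes its speed limit or range.

## Working session

There is one attempt and no reset: what is moved stays moved. The work goes in short steps, Python scripts to look and compute and a tool call to move; the robot and the scene stay as the last step left them, time stands still between calls to the robot, and variables do not carry over. Pictures are saved under pics/ and viewed, at most 10 in all, crops included, and the job is handed in when it is done.

Besides the shell and the picture viewer there is one more tool, called after ">>>" as name(argument=value, ...) on one line, values as JSON. apply_moves: Moves the arm, as the interface text tells. Its arguments: {"type":"object","properties":{"plan":{"type":"array"},"claw":{"type":"number"},"force":{"type":"number"}},"required":["plan"]}

```bash
mkdir -p pics; ls
cat > h.py <<'E'
import numpy as np, cv2
from bench import arm
def ray(cam,uv):
    c=arm.get_calibration(cam);K=np.array(c["K"]);P=np.array(c["pose"])
    d=c.get("dist",c.get("distortion"))
    p=cv2.undistortPoints(np.array([[uv]],float),K,None if d is None else np.array(d))[0,0]
    v=P[:3,:3]@np.array([p[0],-p[1],-1.]);return P[:3,3],v/np.linalg.norm(v)
def atz(cam,uv,z):
    o,d=ray(cam,uv);return o+d*(z-o[2])/d[2]
def tri(a,b):
    (o1,d1),(o2,d2)=ray("side",a),ray("top",b)
    s=np.linalg.lstsq(np.c_[d1,-d2],o2-o1,rcond=None)[0]
    p,q=o1+s[0]*d1,o2+s[1]*d2
    return (p+q)/2,np.linalg.norm(p-q)
E
python3 - <<'E'
from h import *
for n in("side","top"):
    cv2.imwrite(f"pics/{n}0.png",arm.snapshot(n)); c=arm.get_calibration(n); print(n,c.keys(),np.round(c["pose"],3).tolist(),np.round(c["K"],1).tolist())
for q in["sash_grip","cap_center","bottle_mouth","bottle","station","jar","tin","brass_lock"]:
    r={n:[(np.round(x["at"],1).tolist(),round(x["score"],2)) for x in arm.tip_of(n,q)[:2]] for n in("side","top")}
    print(q,r)
    if r["side"] and r["top"]: p,e=tri(r["side"][0][0],r["top"][0][0]);print("   ",p.round(4),e.round(4))
s=arm.read_state();print(s["time"],s["tcp_pos"],np.round(s["tcp_rot"],3).tolist(),s["grip_width"])
E
```

```text
pics
side dict_keys(['K', 'pose']) [[-0.947, 0.131, -0.295, 0.334], [-0.323, -0.379, 0.867, 1.048], [0.002, 0.916, 0.401, 0.439], [0.0, 0.0, 0.0, 1.0]] [[419.9, 0.0, 279.3], [0.0, 419.9, 213.5], [0.0, 0.0, 1.0]]
top dict_keys(['K', 'pose']) [[-0.01, 0.993, -0.115, 0.509], [-1.0, -0.012, -0.018, 0.284], [-0.019, 0.115, 0.993, 0.953], [0.0, 0.0, 0.0, 1.0]] [[414.6, 0.0, 280.2], [0.0, 414.6, 209.1], [0.0, 0.0, 1.0]]
sash_grip {'side': [([349.9, 190.4], 0.7)], 'top': [([315.9, 282.5], 0.74)]}
    [0.4587 0.2302 0.1344] 0.0012
cap_center {'side': [([301.5, 196.9], 0.97)], 'top': [([311.6, 232.9], 0.91)]}
    [0.5586 0.2358 0.1092] 0.0026
bottle_mouth {'side': [([303.2, 238.6], 0.64), ([302.9, 195.1], 0.56)], 'top': [([309.2, 228.5], 0.58)]}
    [0.5641 0.2328 0.0073] 0.0188
bottle {'side': [([301.6, 238.6], 0.74)], 'top': [([311.0, 237.6], 0.69)]}
    [0.5553 0.232  0.0072] 0.0058
station {'side': [([303.0, 244.2], 0.92)], 'top': [([309.7, 235.0], 0.74)]}
    [ 0.5569  0.2328 -0.0065] 0.0046
jar {'side': [([340.3, 218.5], 0.67)], 'top': [([378.0, 261.8], 0.8)]}
    [0.4981 0.0804 0.0008] 0.0035
tin {'side': [([296.0, 280.0], 0.86)], 'top': [([245.8, 253.7], 0.62)]}
    [ 0.5217  0.3822 -0.0044] 0.0085
brass_lock {'side': [([245.3, 246.6], 0.68)], 'top': [([285.6, 185.9], 0.72)]}
    [ 0.6738  0.2875 -0.0054] 0.0018
0.9 [ 0.24438544 -0.57524011  0.23127322] [[0.92, 0.391, -0.0], [0.391, -0.92, 0.0], [-0.0, -0.0, -1.0]] 0.08558219171675203
```

Run:
```python
import cv2
a=cv2.imread("pics/side0.png")[120:320,180:440];b=cv2.imread("pics/top0.png")[140:340,190:450]
cv2.imwrite("pics/c0.png",cv2.resize(cv2.vconcat([a,b]),None,fx=1.5,fy=1.5,interpolation=cv2.INTER_CUBIC))
```

```text
(no output)
```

View pics/c0.png

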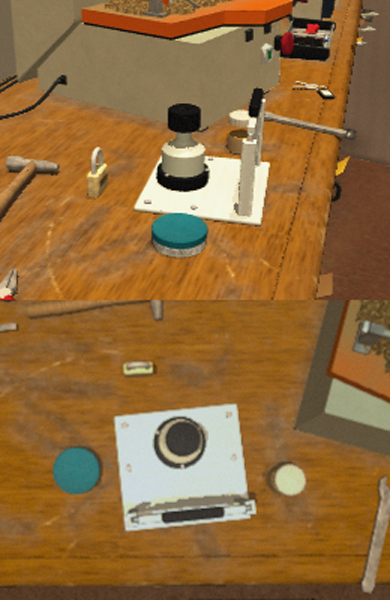

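View pics/top0.png

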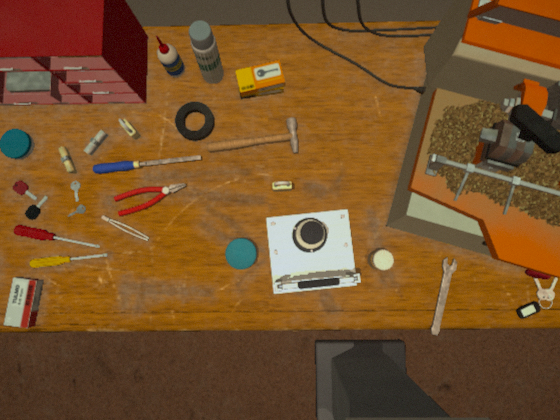

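The top view shows the station at px (312,250), the handle at (320,283), the cap at (311,234), tin on the left, jar on the right, lock behind; a machine fills the right (cols > 390).

Run:
```python
from h import *
import math
for n in("side","top"): arm.snapshot(n)
M={}
for q in["sash_grip","cap_center","station"]:
  for n in("side","top"):
    r=arm.masks_of(n,q)
    if not r: print(q,n,None);continue
    m=r[0]["mask"].astype(np.uint8);ys,xs=np.nonzero(m);M[q,n]=m
    print(q,n,round(r[0]["score"],2),r[0]["at"],xs.min(),xs.max(),ys.min(),ys.max(),m.sum(),cv2.minAreaRect(np.c_[xs,ys].astype(np.float32)))
im=cv2.imread("pics/top0.png")
# dark handle in top
g=im.max(2); sub=np.zeros_like(g);sub[272:294,285:360]=(g[272:294,285:360]<60)
n,l,st,c=cv2.connectedComponentsWithStats(sub);i=1+np.argmax(st[1:,4]);ys,xs=np.nonzero(l==i)
rect=cv2.minAreaRect(np.c_[xs,ys].astype(np.float32));print("handle",rect,c[i],st[i])
vx,vy,x0,y0=cv2.fitLine(np.c_[xs,ys].astype(np.float32),cv2.DIST_L2,0,.01,.01).ravel()
a=atz("top",(x0-20*vx,y0-20*vy),.143);b=atz("top",(x0+20*vx,y0+20*vy),.143);print(a,b,"y-axis angle",math.degrees(math.atan2(*(a-b)[[1,0]])),atz("top",c[i],.143))
# plate corners
for p in[(266,217),(349,210),(274,293)]: print(p,atz("top",p,.008))
sub=np.zeros_like(g);sub[215:255,290:335]=(g[215:255,290:335]<60)
n,l,st,c=cv2.connectedComponentsWithStats(sub);print(st,c)
```

```text
sash_grip side 0.81 [350.7, 194.0] 346 355 179 212 234 ((349.00543212890625, 195.34088134765625), (8.570984840393066, 33.533485412597656), 9.090276718139648)
sash_grip top 0.67 [316.1, 281.8] 279 355 277 288 536 ((317.110595703125, 283.29052734375), (8.170042037963867, 76.40555572509766), 85.10090637207031)
cap_center side 0.66 [303.5, 197.9] 292 313 189 207 363 ((302.5, 198.0), (18.0, 21.0), 90.0)
cap_center top None
station side None
station top 0.84 [313.1, 254.2] 266 360 210 293 5956 ((312.35150146484375, 251.51486206054688), (78.90644836425781, 89.95136260986328), 84.2894058227539)
handle ((318.01409912109375, 282.636474609375), (6.139649391174316, 40.09636688232422), 84.0938491821289) [317.74152542 282.66525424] [298 278  41  10 236]
[0.45595653 0.26570225 0.143     ] [0.46299753 0.18908621 0.143     ] y-axis angle 95.25071741957333 [0.45947828 0.22738057 0.143     ]
(266, 217) [0.60068327 0.33341452 0.008     ]
(349, 210) [0.61457919 0.14332464 0.008     ]
(274, 293) [0.42922535 0.31643272 0.008     ]
[[     0      0    560    420 235097]
 [   304    219      1      1      1]

[... 2039 characters left out ...]
  ]
 [317.         231.5       ]
 [321.         230.        ]
 [325.         230.5       ]
 [293.         232.5       ]
 [301.         234.        ]
 [306.         232.        ]
 [307.5        233.5       ]
 [310.         232.        ]
 [313.         232.        ]
 [315.         232.        ]
 [320.         232.        ]
 [293.         235.        ]
 [310.         234.        ]
 [293.         237.5       ]
 [303.83333333 239.16666667]
 [314.         237.        ]
 [320.         237.        ]
 [325.         237.5       ]
 [294.         240.5       ]
 [323.66666667 242.        ]
 [308.         242.        ]
 [314.         242.        ]
 [300.         248.        ]
 [304.         250.        ]]
```

View pics/side0.png

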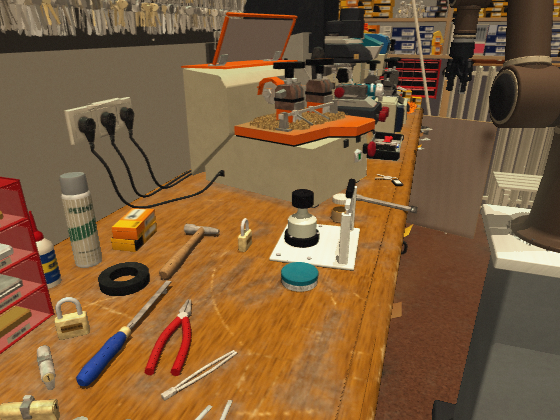

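Side view: the screen is raised, with the bottle behind it and nothing blocking the approach along the bench's front edge. I'll swing over while retracted.

>>> apply_moves(plan=[[0.8,5,1,7.2],[0.8,5,1,7.2],[0.8,5,1,7.2],[0.8,5,1,7.2],[0.8,5,1,7.2],[0.8,5,1,7.2],[0.8,5,1,7.2],[0.8,5,1,7.2],[0.8,5,1,7.2],[0.8,5,1,7.2]], claw=60, force=30)

```text
time: 2.55
tcp_pos: [0.3244, -0.0737, 0.332]
tcp_rot: [[-0.091, 0.996, 0.002], [0.996, 0.091, -0.001], [-0.001, 0.002, -1.0]]
contact_force: [1.2, -0.2, 0.5]
grip_width: 0.0511
finger_force: 0.0
```

>>> apply_moves(plan=[[1.5,3.4,-1,0],[1.5,3.4,-1,0],[1.5,3.4,-1,0],[1.5,3.4,-1,0],[1.5,3.4,-1,0],[1.5,3.4,-1,0],[1.5,3.4,-1,0],[1.5,3.4,-1,0],[1.4,3.1,-1,0],[0,0,-2,0]])

```text
time: 3.8
tcp_pos: [0.4602, 0.2302, 0.2219]
tcp_rot: [[-0.09, 0.996, 0.003], [0.996, 0.09, 0.002], [0.001, 0.003, -1.0]]
contact_force: [-0.4, -0.8, 0.3]
grip_width: 0.0512
finger_force: 0.0
```

Run:
```python
from h import *
for n in("side","top"): cv2.imwrite(f"pics/{n}1.png",arm.snapshot(n))
a=cv2.imread("pics/side1.png")[110:260,260:440];b=cv2.imread("pics/top1.png")[180:330,230:410]
cv2.imwrite("pics/c1.png",cv2.resize(cv2.hconcat([a,b]),None,fx=2.2,fy=2.2,interpolation=cv2.INTER_CUBIC))
for q in["sash_grip","cap_center"]:print(q,arm.tip_of("side",q)[:1],arm.tip_of("top",q)[:1])
s=arm.read_state();print(s["tcp_pos"],s["contact_force"])
for n in("side","top"):
    c=arm.get_calibration(n);P=np.linalg.inv(c["pose"]);v=P[:3,:3]@s["tcp_pos"]+P[:3,3];v=np.array(c["K"])@(v*[1,-1,-1]);print(n,v[:2]/v[2])
```

```text
sash_grip [{'at': [349.6, 187.6], 'score': 0.58}] []
cap_center [{'at': [301.6, 200.2], 'score': 0.68}] [{'at': [309.7, 232.4], 'score': 0.78}]
[0.45885634 0.22764823 0.22221854] [-0.4304798  -0.71815956  1.07840529]
side [352.81327224 148.5668185 ]
top [320.82698484 285.82175203]
```

View pics/c1.png

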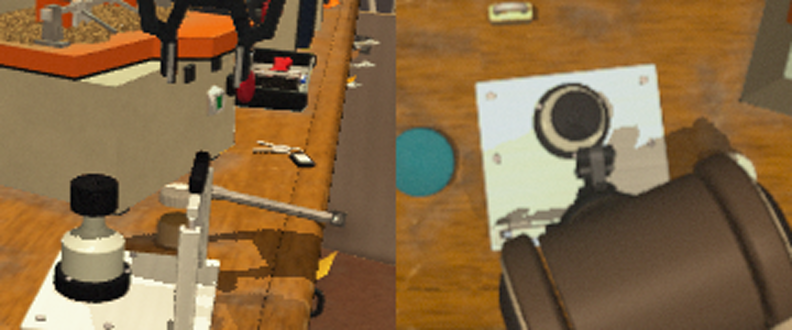

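Side crop: fingers straddle the handle line (handle at about px (352,187), TCP projected column 353), so I can go straight down.

>>> apply_moves(plan=[[0,0,-2,0],[0,0,-2,0],[0,0,-2,0],[0,0,-1.5,0],[0,0,-1.2,0],[0,0,-0.8,0],[0,0,-0.8,0],[0,0,0,0],[0,0,0,0],[0,0,0,0]])

```text
time: 5.35
tcp_pos: [0.4588, 0.2279, 0.1187]
tcp_rot: [[-0.088, 0.996, 0.001], [0.996, 0.088, 0.0], [0.0, 0.001, -1.0]]
contact_force: [-0.6, -0.3, 0.3]
grip_width: 0.0512
finger_force: 0.0
```

>>> apply_moves(plan=[[0,0,0,0],[0,0,0,0],[0,0,0,0],[0,0,0,0],[0,0,0,0],[0,0,0,0],[0,0,0,0],[0,0,0,0],[0,0,0,0],[0,0,0,0]], claw=0)

```text
time: 6.6
tcp_pos: [0.4585, 0.2278, 0.1184]
tcp_rot: [[-0.088, 0.996, 0.0], [0.996, 0.088, 0.0], [0.0, 0.0, -1.0]]
contact_force: [-0.6, 0.1, 3.9]
grip_width: 0.0137
finger_force: 34.6
```

Gripped at 14 mm. Slide down.

>>> apply_moves(plan=[[0,0,-0.6,0],[0,0,-0.6,0],[0,0,-0.6,0],[0,0,-0.6,0],[0,0,-0.6,0],[0,0,-0.4,0],[0,0,-0.3,0],[0,0,-0.2,0],[0,0,0,0],[0,0,0,0]])

```text
time: 7.85
tcp_pos: [0.4585, 0.2278, 0.0789]
tcp_rot: [[-0.087, 0.996, 0.0], [0.996, 0.087, 0.0], [0.0, 0.0, -1.0]]
contact_force: [1.3, 0.9, -1.3]
grip_width: 0.0134
finger_force: 34.0
```

>>> apply_moves(plan=[[0,0,-0.1,0],[0,0,-0.1,0],[0,0,-0.1,0],[0,0,-0.1,0],[0,0,-0.1,0],[0,0,-0.1,0],[0,0,0,0],[0,0,0,0],[0,0,0,0],[0,0,0,0]])

```text
time: 9.1
tcp_pos: [0.4585, 0.2278, 0.0731]
tcp_rot: [[-0.087, 0.996, 0.0], [0.996, 0.087, 0.0], [0.0, 0.0, -1.0]]
contact_force: [-0.4, 0.5, -0.2]
grip_width: 0.0135
finger_force: 34.3
```

Run:
```python
from h import *
cv2.imwrite("pics/side2.png",arm.snapshot("side"))
print(arm.tip_of("side","sash_grip")[:2])
a=cv2.imread("pics/side2.png")[130:260,270:400];cv2.imwrite("pics/c2.png",cv2.resize(a,None,fx=4,fy=4,interpolation=cv2.INTER_CUBIC))
c=arm.get_calibration("side");P=np.linalg.inv(c["pose"])
for z in(.083,.092,.101,.11):
    v=P[:3,:3]@np.array([.4588,.229,z])+P[:3,3];v=np.array(c["K"])@(v*[1,-1,-1]);print(z,v[:2]/v[2])
```

```text
[{'at': [351.4, 207.4], 'score': 0.53}]
0.083 [347.99841855 212.95835807]
0.092 [348.28600364 209.0511085 ]
0.101 [348.57593952 205.11192023]
0.11 [348.86825512 201.14040004]
```

View pics/c2.png

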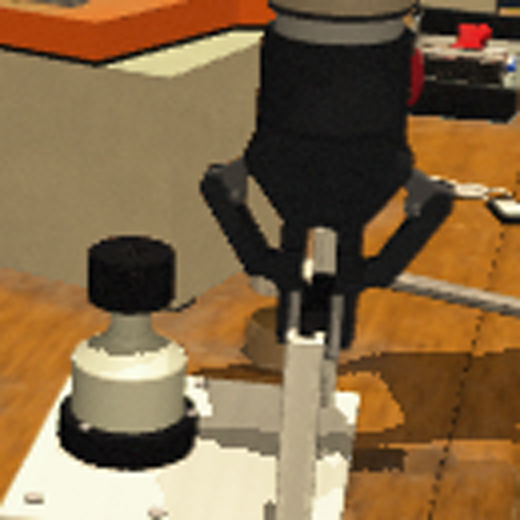

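Crop: handle hidden by the left post, estimated at px (351,207), nearly down but no stop reaction felt yet. I'll keep going in small steps.

>>> apply_moves(plan=[[0,0,-0.1,0],[0,0,-0.1,0],[0,0,-0.1,0],[0,0,-0.1,0],[0,0,0,0],[0,0,0,0],[0,0,0,0],[0,0,0,0],[0,0,0,0],[0,0,0,0]])

```text
time: 10.45
tcp_pos: [0.4585, 0.2278, 0.07]
tcp_rot: [[-0.088, 0.996, -0.0], [0.996, 0.088, -0.0], [-0.0, -0.0, -1.0]]
contact_force: [-0.9, 1.0, 7.9]
grip_width: 0.0135
finger_force: 35.3
```

>>> apply_moves(plan=[[0,0,-0.1,0],[0,0,-0.1,0],[0,0,0,0],[0,0,0,0],[0,0,0,0],[0,0,0,0],[0,0,0,0],[0,0,0,0],[0,0,0,0],[0,0,0,0]])

```text
time: 11.7
tcp_pos: [0.4585, 0.2278, 0.0699]
tcp_rot: [[-0.088, 0.996, -0.001], [0.996, 0.088, -0.0], [-0.0, -0.001, -1.0]]
contact_force: [-6.4, -1.7, 21.0]
grip_width: 0.0134
finger_force: 37.1
```

>>> apply_moves(plan=[[0,0,0.2,0],[0,0,0,0],[0,0,0,0],[0,0,0,0],[0,0,0,0],[0,0,0,0],[0,0,1,0],[0,0,2,0],[0,0,4,0],[0,0,6,0]], claw=90)

```text
time: 12.95
tcp_pos: [0.4569, 0.2271, 0.1994]
tcp_rot: [[-0.087, 0.996, -0.004], [0.996, 0.087, -0.001], [-0.001, -0.004, -1.0]]
contact_force: [0.5, 0.2, -0.3]
grip_width: 0.077
finger_force: 0.0
```

Run:
```python
from h import *
for n in("side","top"): cv2.imwrite(f"pics/{n}3.png",arm.snapshot(n))
for q in["sash_grip","cap_center"]:
  for n in ("side","top"): print(q,n,arm.tip_of(n,q)[:1])
for q in["sash_grip","cap_center"]:
  for n in ("side","top"):
    r=arm.masks_of(n,q)
    if r: ys,xs=np.nonzero(r[0]["mask"]);print(q,n,r[0]["score"],xs.min(),xs.max(),ys.min(),ys.max())
print(arm.read_state()["tcp_pos"],arm.read_state()["grip_width"])
a=cv2.imread("pics/side3.png")[110:260,260:400];b=cv2.imread("pics/top3.png")[180:330,240:380]
cv2.imwrite("pics/c3.png",cv2.resize(cv2.hconcat([a,b]),None,fx=2.8,fy=2.8,interpolation=cv2.INTER_CUBIC))
```

```text
sash_grip side [{'at': [350.0, 209.1], 'score': 0.52}]
sash_grip top []
cap_center side [{'at': [302.7, 199.6], 'score': 0.66}]
cap_center top [{'at': [310.0, 234.0], 'score': 0.57}]
sash_grip side 0.66 345 353 200 213
sash_grip top 0.55 281 301 280 286
cap_center side 0.61 292 313 189 208
cap_center top 0.79 301 323 222 243
[0.45726712 0.22729977 0.19760652] 0.0770278538138663
```

View pics/c3.png

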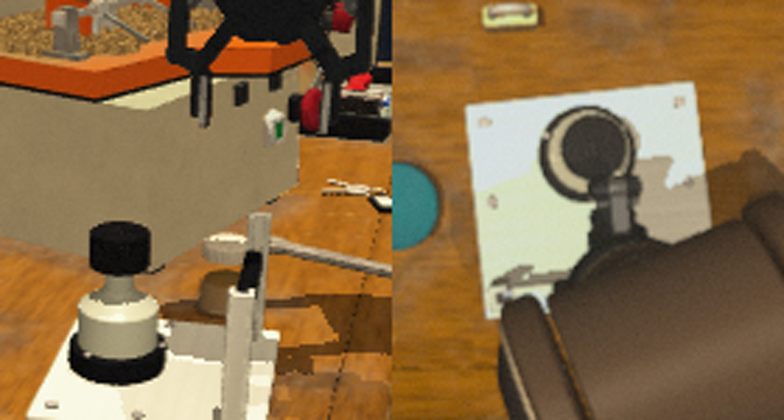

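Run:
```python
from h import *
for z in(.108,.122): print(z,atz("top",(312,232.5),z),atz("side",(302.5,198.5),.108))
print(tri((302.5,198.5),(311.9,232.8)), tri((302,198.5),(310.3,233.2)))
# handle from top, first picture, at true height 0.149 top; clamp / plate center check
print(atz("top",(317.7,282.7),.149))
```

```text
0.108 [0.55818281 0.23459819 0.108     ] [0.55605565 0.24142843 0.108     ]
0.122 [0.55736482 0.23541081 0.122     ] [0.55605565 0.24142843 0.108     ]
(array([0.55782052, 0.23467537, 0.10523903]), np.float64(0.0001793296240531942)) (array([0.55745358, 0.23815008, 0.10654942]), np.float64(0.0011885577260004265))
[0.4597788  0.22787785 0.149     ]
```

The screen is fully down (handle at px (350,209), which is z = 0.092). Now to the cap at about (0.558, 0.236).

>>> apply_moves(plan=[[2.5,0.2,0,0],[2.5,0.2,0,0],[2.5,0.2,0,0],[2.45,0.2,0,0],[0,0,-2,0],[0,0,-2.2,0],[0,0,-2.2,0],[0,0,-2.2,0],[0,0,-1.4,0],[0,0,-0.8,0]])

```text
time: 14.7
tcp_pos: [0.5561, 0.2354, 0.0893]
tcp_rot: [[-0.088, 0.996, -0.003], [0.996, 0.088, -0.001], [-0.001, -0.003, -1.0]]
contact_force: [-0.4, 0.2, 0.1]
grip_width: 0.0769
finger_force: 0.0
```

>>> apply_moves(plan=[[0,0,0,0],[0,0,0,0],[0,0,0,0],[0,0,0,0],[0,0,0,0],[0,0,0,0],[0,0,0,0],[0,0,0,0],[0,0,0,0],[0,0,0,0]], claw=0, force=50)

```text
time: 15.95
tcp_pos: [0.5583, 0.236, 0.0921]
tcp_rot: [[-0.088, 0.996, 0.001], [0.996, 0.088, 0.0], [0.0, 0.001, -1.0]]
contact_force: [-2.4, -0.0, 5.7]
grip_width: 0.0449
finger_force: 51.8
```

>>> apply_moves(plan=[[0,0,-0.1,0],[0,0,-0.1,0],[0,0,-0.1,0],[0,0,-0.1,0],[0,0,-0.1,0],[0,0,0,0],[0,0,0,0],[0,0,0,0],[0,0,0,0],[0,0,0,0]])

```text
time: 17.2
tcp_pos: [0.5583, 0.236, 0.0879]
tcp_rot: [[-0.088, 0.996, 0.001], [0.996, 0.088, 0.0], [0.0, 0.001, -1.0]]
contact_force: [-2.9, -1.0, 9.0]
grip_width: 0.0451
finger_force: 52.3
```

>>> apply_moves(plan=[[0,0,-0.1,0],[0,0,-0.1,0],[0,0,-0.05,0],[0,0,0,0],[0,0,0,0],[0,0,0,0],[0,0,0,0],[0,0,0,0],[0,0,0,0],[0,0,0,0]])

```text
time: 18.45
tcp_pos: [0.5584, 0.236, 0.087]
tcp_rot: [[-0.088, 0.996, 0.0], [0.996, 0.088, 0.0], [0.0, 0.0, -1.0]]
contact_force: [-7.4, -2.5, 17.7]
grip_width: 0.0447
finger_force: 53.1
```

At the press stop. Twist.

>>> apply_moves(plan=[[0,0,0,6],[0,0,0,6],[0,0,0,6],[0,0,0,6],[0,0,0,6],[0,0,0,6],[0,0,0,6],[0,0,0,6],[0,0,0,6],[0,0,0,6]])

```text
time: 19.7
tcp_pos: [0.5596, 0.2377, 0.0871]
tcp_rot: [[-0.908, 0.42, 0.004], [0.42, 0.908, 0.003], [-0.002, 0.005, -1.0]]
contact_force: [-4.5, 2.7, 14.6]
grip_width: 0.0448
finger_force: 52.8
```

>>> apply_moves(plan=[[0,0,0,2],[0,0,0,2],[0,0,0,1],[0,0,0,1],[0,0,0,1],[0,0,0,1],[0,0,0,0],[0,0,0,0],[0,0,0,0],[0,0,0,0]])

```text
time: 20.95
tcp_pos: [0.5582, 0.2374, 0.0871]
tcp_rot: [[-0.956, 0.293, 0.0], [0.293, 0.956, 0.003], [0.0, 0.003, -1.0]]
contact_force: [-7.7, 1.5, 16.9]
grip_width: 0.0452
finger_force: 53.1
```

Run:
```python
from h import *
s=arm.read_state();print(s["ft_torque"],s["contact_force"],s["tcp_pos"],np.degrees(np.arctan2(s["tcp_rot"][1][1],s["tcp_rot"][0][1])))
im=arm.snapshot("side");cv2.imwrite("pics/c4.png",cv2.resize(im[110:260,260:400],None,fx=4,fy=4,interpolation=cv2.INTER_CUBIC))
```

```text
[ 0.18520972  1.1740284  -0.12502925] [-7.72642353  1.47054776 16.87448467] [0.55824348 0.23735875 0.08705707] 72.95928334487118
```

View pics/c4.png

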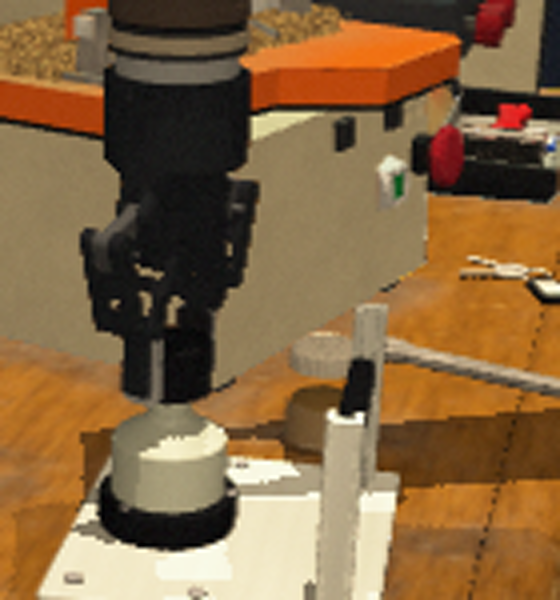

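Cap held between the fingers at px (302,200), screen still down. Turning a little further to confirm the rotation stop.

>>> apply_moves(plan=[[0,0,0,1.5],[0,0,0,1.5],[0,0,0,1.5],[0,0,0,0.5],[0,0,0,0],[0,0,0,0],[0,0,0,0],[0,0,0,0],[0,0,0,0],[0,0,0,0]])

```text
time: 22.25
tcp_pos: [0.5572, 0.2371, 0.087]
tcp_rot: [[-0.978, 0.21, -0.002], [0.21, 0.978, 0.002], [0.002, 0.002, -1.0]]
contact_force: [-9.9, -0.1, 19.2]
grip_width: 0.045
finger_force: 53.4
```

Run:
```python
from h import *
s=arm.read_state();print(s["ft_torque"],s["contact_force"],s["tcp_pos"],np.degrees(np.arctan2(s["tcp_rot"][1][1],s["tcp_rot"][0][1])),s["tau"])
```

```text
[-0.02703537  1.44116898 -0.37166145] [-9.88480892 -0.06640186 19.23578615] [0.55721372 0.23705799 0.0870455 ] 77.89397727610645 [ -2.21421763 -33.01892638 -21.13213241  -1.05243858  -2.58172721
  -0.4090326 ]
```

>>> apply_moves(plan=[[0,0,0.1,0],[0,0,0.1,0],[0,0,0.1,0],[0,0,0.1,0],[0,0,0.1,0],[0,0,0.1,0],[0,0,0.1,0],[0,0,0.1,0],[0,0,0.1,0],[0,0,0,0]])

```text
time: 23.5
tcp_pos: [0.557, 0.2367, 0.0908]
tcp_rot: [[-0.978, 0.209, -0.002], [0.209, 0.978, 0.002], [0.002, 0.001, -1.0]]
contact_force: [0.4, 5.2, -4.5]
grip_width: 0.0449
finger_force: 52.2
```

>>> apply_moves(plan=[[0,0,0.1,0],[0,0,0.1,0],[0,0,0,0],[0,0,0,0],[0,0,0,0],[0,0,0,0],[0,0,0,0],[0,0,0,0],[0,0,0,0],[0,0,0,0]])

```text
time: 24.75
tcp_pos: [0.557, 0.2366, 0.0927]
tcp_rot: [[-0.978, 0.209, -0.002], [0.209, 0.978, 0.002], [0.002, 0.001, -1.0]]
contact_force: [0.2, 5.7, -6.2]
grip_width: 0.0446
finger_force: 52.5
```

Run:
```python
from h import *
s=arm.read_state();print(s["ft_torque"],s["contact_force"],s["tcp_pos"],np.degrees(np.arctan2(s["tcp_rot"][1][1],s["tcp_rot"][0][1])))
im=arm.snapshot("side");cv2.imwrite("pics/c5.png",cv2.resize(im[150:250,260:360],None,fx=6,fy=6,interpolation=cv2.INTER_CUBIC))
```

```text
[ 0.73318265  0.02344031 -0.26543468] [ 0.21984377  5.71788897 -6.24907944] [0.55699278 0.2365919  0.09270324] 77.95462464056303
```

View pics/c5.png

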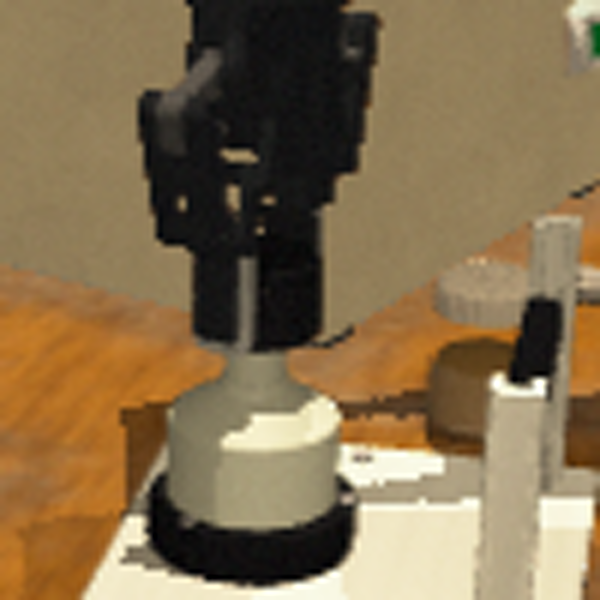

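>>> apply_moves(plan=[[0,0.1,0,0],[0,0.1,0,0],[0,0,0,0],[0,0,0,0],[0,0,0.1,0],[0,0,0.1,0],[0,0,0,0],[0,0,0,0],[0,0,0,0],[0,0,0,0]])

```text
time: 26.05
tcp_pos: [0.557, 0.237, 0.097]
tcp_rot: [[-0.978, 0.207, -0.002], [0.207, 0.978, -0.002], [0.002, -0.002, -1.0]]
contact_force: [-3.5, -4.2, -3.7]
grip_width: 0.0453
finger_force: 52.7
```

It's lifting past the locked height. Centring a bit, then going up.

>>> apply_moves(plan=[[0,-0.08,0.1,0],[0,0,0.2,0],[0,0,0.2,0],[0,0,0.2,0],[0,0,0.2,0],[0,0,0.2,0],[0,0,0.2,0],[0,0,0,0],[0,0,0,0],[0,0,0,0]])

```text
time: 27.3
tcp_pos: [0.5578, 0.2369, 0.1097]
tcp_rot: [[-0.978, 0.208, -0.0], [0.208, 0.978, -0.0], [0.0, -0.0, -1.0]]
contact_force: [-0.0, 0.0, 0.2]
grip_width: 0.045
finger_force: 53.0
```

Run:
```python
from h import *
im=arm.snapshot("side");cv2.imwrite("pics/c6.png",cv2.resize(im[150:250,260:360],None,fx=6,fy=6,interpolation=cv2.INTER_CUBIC))
r=arm.masks_of("side","cap_center")
if r: ys,xs=np.nonzero(r[0]["mask"]);print(r[0]["score"],xs.min(),xs.max(),ys.min(),ys.max())
print(arm.tip_of("side","cap_center")[:2])
```

```text
0.64 303 312 182 199
[{'at': [301.8, 190.3], 'score': 0.59}]
```

View pics/c6.png

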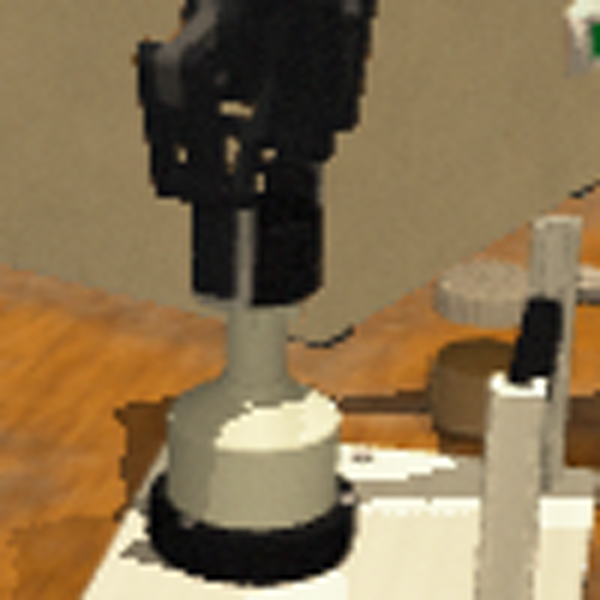

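The cap is rising with the gripper: its lower edge is at px row ~200, up from 208, and more neck is showing. Now up to +80 mm.

>>> apply_moves(plan=[[0,0,0.8,0],[0,0,1,0],[0,0,1,0],[0,0,1,0],[0,0,1,0],[0,0,0.9,0],[0,0,0.5,0],[0,0,0,0],[0,0,0,0],[0,0,0,0]])

```text
time: 28.7
tcp_pos: [0.5575, 0.2368, 0.1712]
tcp_rot: [[-0.978, 0.208, -0.001], [0.208, 0.978, -0.0], [0.001, -0.001, -1.0]]
contact_force: [-0.0, 0.0, 0.6]
grip_width: 0.0449
finger_force: 53.0
```

Run:
```python
from h import *
ims=[arm.snapshot(n) for n in("side","top")]
cv2.imwrite("pics/c7.png",cv2.resize(cv2.hconcat([ims[0][120:270,230:400],ims[1][170:320,220:400]]),None,fx=2.2,fy=2.2,interpolation=cv2.INTER_CUBIC))
r=arm.masks_of("side","cap_center")
if r: ys,xs=np.nonzero(r[0]["mask"]);print(r[0]["score"],xs.min(),xs.max(),ys.min(),ys.max())
print(arm.tip_of("side","cap_center")[:1],arm.tip_of("side","sash_grip")[:1])
c=arm.get_calibration("side");P=np.linalg.inv(c["pose"])
for z in(.108,.188):
    v=P[:3,:3]@np.array([.558,.2365,z])+P[:3,3];v=np.array(c["K"])@(v*[1,-1,-1]);print(z,v[:2]/v[2])
```

```text
0.74 292 314 154 173
[{'at': [302.2, 164.3], 'score': 0.48}] [{'at': [350.8, 211.0], 'score': 0.68}]
0.108 [302.25901888 197.59340323]
0.188 [303.17670231 161.66772304]
```

View pics/c7.png

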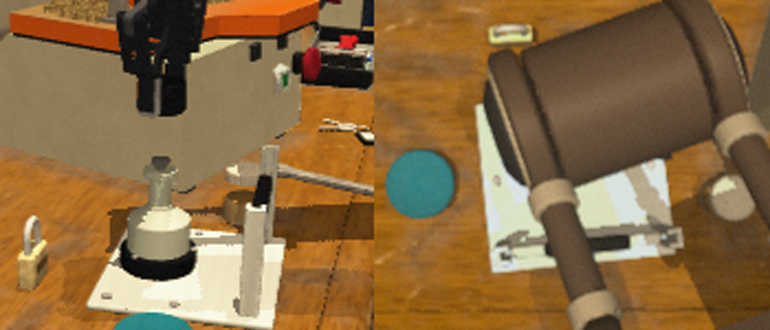

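The cap is clear of the bare neck, level, about 78 mm up (px (302,164)); screen down, and the jar, tin and padlock untouched. Small correction and settle.

>>> apply_moves(plan=[[0,0,0.1,0],[0,0,0,0],[0,0,0,0],[0,0,0,0],[0,0,0,0],[0,0,0,0],[0,0,0,0],[0,0,0,0],[0,0,0,0],[0,0,0,0]])

```text
time: 30.2
tcp_pos: [0.5579, 0.237, 0.1728]
tcp_rot: [[-0.978, 0.208, 0.0], [0.208, 0.978, -0.0], [-0.0, 0.0, -1.0]]
contact_force: [-0.2, 0.2, -0.6]
grip_width: 0.0451
finger_force: 53.0
```

```bash
python3 -c "
from bench import arm
s=arm.read_state();print(s['time'],s['tcp_pos'],s['grip_width'],s['finger_force'])
print(arm.close_job())"
```

```text
30.2 [0.55789142 0.23696628 0.17278633] 0.045054184929467084 52.9653497133404
the job is handed in; nothing more can be done
None
```

I handed the job in at 30.2 s: the screen is fully down, and the cap was pressed, twisted to its stop, lifted off and is held still and level about 8 cm above its seat; the jar, tin and padlock were not touched, and no verdict came back.

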